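# Run in the bench proofing unit by its flywheel and stop it at the mark

## Task

Run in the inking roller of the bench proofing unit: take its flywheel by the rim, bring it up to about 14 turns a minute (1.47 rad/s) forwards, the top of the wheel going away from you towards the pointer, and keep it between 11 and 17 turns a minute (1.15 to 1.78 rad/s) for six seconds without a break. Then bring it to rest in one go with the white line on the rim at the brass pointer, so that the plate clamp stands uppermost, and let go; once it runs it must not come to a stand anywhere else, for that leaves a bar on the roller. Never race the wheel past 21 turns a minute (2.2 rad/s), never turn it backwards, and leave the ink tin and the hand roller beside it where they are.

Things in the scene. Friction and masses are not known exactly. Their poses are not given: they have to be found in the camera images.
- press: Bench proofing unit, green frame fixed to the table: steel cylinder and black roller between two cheeks, spoked flywheel overhanging on its -y side. Origin: on the table under the flywheel's centre. x: level, away from the robot (to the pointer); y: along the axle, from wheel to frame; z up. Frame: y = 85 to 385 mm, x = -225 to 125 mm, up to z = 255 mm. Nothing stands above the wheel.
- wheel_centre (a point): Centre of the flywheel on its axle, 160 mm above the table, axes as press. Plain wheel in the x-z plane, no crank: outer radius 140 mm (top 300 mm above the table); rim 30 mm wide (y = -15 to 15 mm), 40 mm deep (radius 100 to 140 mm), flat sides to pinch from above; five spokes; hub to y = -26 mm.
- flywheel (a joint): Flywheel angle, rad; grows forwards (top of the rim moving along press +x) and on past full turns; line at the pointer at 0 and whole multiples of 6.2832. Wheel and cylinder turn as one: 13 kg, inertia 0.10 kg m2 nominal (true 0.75 to 1.35 times), balanced. Drag 0.012 N m dry + 0.007 N m s/rad: let run at 1.45 rad/s it loses about 0.22 rad/s per second. Pinching the rim takes it along.
- mark (a point): Middle of the white index line on the outer face of the rim (radius 140 mm, mid-plane). The line runs across the rim and down both of its sides, 8 mm broad.
- pointer (a point): Tip of the brass pointer on its post, fixed to the unit at the far side of the wheel: 148 mm along press +x from the wheel's centre and at its height, 8 mm clear of the rim. The post stands at x = 185 to 199 mm, 20 mm wide.
- ink_tin: Flat round ink tin, 94 mm wide, 56 mm high, standing on the table on the wheel's free side. Origin: centre of its underside. To be left alone.
- brayer: Hand roller, rubber roll 38 x 90 mm with a wooden handle, 175 mm long over all and 38 mm high, lying on the table on the wheel's free side. Origin: on the table under its middle, x from handle to roll. To be left alone.

How it is judged:
By the outcome, as a careful person would: the job done as asked, in the order asked, and still so for the second after the job is handed in, with the robot touching nothing.
It also fails if it takes over 61 s, if anything falls off the work surface, if the arm or the gripper's body presses on something with over 40 N, if the wrist force passes 120 N, or if a joint passes its speed limit or range.

## Robot

A 6-joint arm with a two-finger parallel gripper is mounted at the origin on the work surface. World frame = base frame: x ahead of the robot, y to its left, z up, the work surface at z = 0. Lengths are in m, angles in rad, forces in N, time in s.
With the tool pointing down it reaches from about 0.3 to 0.875 m from the base axis. Payload 4.2 kg.
Tool frame: the origin (TCP) lies at the very end of the fingers, on their centre line; the grasp point (between the pads) lies 19 mm behind it; z points along the fingers, y is the line along which they close (so a half turn about z gives the same grasp; the last joint's range is limited). The gripper opens to 85 mm and grips with 20 to 120 N. Pads are 22 mm wide; open, the fingers measure 114 mm over their backs; the gripper's body (76 mm by 85 mm) begins 54 mm behind the grasp point. The pads swing forward as they close: fully open they stand 13 mm farther back than shut.
Start: joints at [-1.255, 0.32, 1.565, -0, 1.257, -0.02], TCP at [0.189, -0.543, 0.231] pointing down, gripper open.
Joint ranges: [-3.11, 3.11], [-0.84, 2.01], [0.21, 2.61], [-1.34, 4.49], [0.05, 2.63], [-2.56, 2.56]. Speed limits (rad/s): [2.57, 2.57, 3.14, 3.14, 3.14, 3.14].

## Interface

Orientations are given as a 3x3 rotation matrix whose columns are the frame's x, y, z axes.
In Python, from station import ctrl gives the robot as it stands. The module is installed in compiled form; this text tells all that it offers.
- The arm moves only by the tool arm_command, never from a script. Its argument "series" is one flat list of numbers, 7 for each row, row after row: the opening, from -1 (shut) to 1 (fully open), then the shift along the world's x, y, z in m, then the turn, a rotation vector about the world's x, y, z in rad. In form: [jaw, dx, dy, dz, wx, wy, wz, jaw, dx, dy, dz, wx, wy, wz, ...]. A call has exactly 8 rows; each row is the pose to reach, as a shift and turn from the pose commanded when the call began; what a row does not reach only later rows make up. A row lasts 1/12 s, in which the tool goes at most 41.7 mm and 7.16 degrees, less where a joint would pass 70% of its speed; a pose out of reach is approached as far as the arm can. A call with a gripper value outside its range is refused whole. The fingers move at their own pace and stop on an object; "squeeze" is the grip in N (left out, the last holds). Time passes only in rows, so rows that repeat a pose let the fingers close, or fill a call up. It gives the time, the measured TCP pose, the force, the opening and the grip force at its end, in the units of the state.
- ctrl.get_state(): the state, without advancing time (a new reading comes with each control period).
- ctrl.snapshot(name): name is "scene" or "top" or "wrist"; returns a dict with "image" (400x640x3 uint8, red, green, blue), "vertical_fov" (degrees; the focal length in pixels is half the picture's height over the tangent of half this angle, whatever the lens; pixels are square), "cx", "cy" (the principal point, pixels), "camera_from_world" (4x4, takes a point from world to camera coordinates). Camera axes: x right, y down, z forward; pixel columns grow to the right and rows downward; lengths in m; the calibration is good to about 2 mm. The wrist camera is an equidistant fisheye: a pixel r from the principal point sees the ray r / f radians off the axis. A picture is of the moment at which its call begins. There is no depth.
- ctrl.finish_job(): hands the job in; it is judged then, once.
The state is a dict: "t": time; "joint_positions": joint angles; "joint_vel": joint speeds; "joint_efforts": joint torques, N m; "eef_pos": TCP position; "ee_rot": TCP orientation; "force": force on the tool from outside, world axes, zero at the start; "ft_torque": the same for the moment, N m; "grip_width": opening from 0.0 (shut) to 1.0 (fully open); "finger_force": force on a finger pad.
Only numpy, scipy, OpenCV 4.12 (cv2) and the standard library are available. Lean on these libraries where they do the work, as an engineer would, in place of code of your own. Each camera call takes 0.05 s, during which the arm holds its last target. There are 200 camera calls.

## Working session

There is one attempt and no reset: what is moved stays moved. The work goes in short steps, Python scripts to look and compute and a tool call to move; the robot and the scene stay as the last step left them, time stands still between calls to the robot, and variables do not carry over. Pictures are saved under pics/ and viewed, at most 10 in all, crops included, and the job is handed in when it is done.

Besides the shell and the picture viewer there is one more tool, called after "Request:" as name(argument=value, ...) on one line, values as JSON. arm_command: Moves the arm, as the interface text tells. Its arguments: {"type":"object","properties":{"series":{"type":"array"},"squeeze":{"type":"number"}},"required":["series"]}

```bash
mkdir -p pics; cat > h.py <<'E'
from station import ctrl
import cv2,numpy as np
def snap(n,f):
    s=ctrl.snapshot(n); cv2.imwrite('pics/'+f,s['image'][:,:,::-1]); return s
def ray(s,u,v):
    T=np.array(s['camera_from_world']);R=T[:3,:3];o=-R.T@T[:3,3]
    f=200/np.tan(np.radians(s['vertical_fov']/2))
    d=R.T@np.array([(u-s['cx'])/f,(v-s['cy'])/f,1]);return o,d
def onz(s,u,v,z):
    o,d=ray(s,u,v);return o+d*(z-o[2])/d[2]
def proj(s,p):
    T=np.array(s['camera_from_world']);c=T[:3,:3]@p+T[:3,3]
    f=200/np.tan(np.radians(s['vertical_fov']/2));return s['cx']+f*c[0]/c[2],s['cy']+f*c[1]/c[2]
E
python3 - <<'E'
from h import *
import pickle
for n in('scene','top'):
    s=snap(n,n+'0.png');pickle.dump(s,open(n+'.pkl','wb'));T=np.array(s['camera_from_world']);print(n,-T[:3,:3].T@T[:3,3],T[:3,:3].round(3).tolist(),s['vertical_fov'])
print(ctrl.get_state())
a=cv2.imread('pics/scene0.png');b=cv2.imread('pics/top0.png')
E
```

```text
scene [ 1.06509941 -0.28079863  0.61800345] [[0.31, 0.951, 0.013], [0.672, -0.21, -0.711], [-0.673, 0.229, -0.704]] 57.291078043346104
top [ 0.40414094 -0.1209239   1.04965984] [[-0.023, -1.0, -0.006], [-0.984, 0.024, -0.176], [0.176, 0.002, -0.984]] 46.61319099296701
{'t': 0.1, 'joint_positions': array([-1.25499864e+00,  3.20256002e-01,  1.56551844e+00,  4.69286909e-05,
        1.25740985e+00, -1.99980275e-02]), 'joint_vel': array([ 2.07345434e-04, -2.21623447e-03, -2.36784367e-03,  4.69749109e-04,
       -6.17334018e-04,  2.35640153e-05]), 'joint_efforts': array([ 5.63950107e-04, -4.16405368e+01, -2.34702623e+01,  1.95741228e-05,
        4.95479224e-03, -2.36155373e-06]), 'eef_pos': array([ 0.18936251, -0.54249129,  0.23056522]), 'ee_rot': array([[ 9.44153201e-01,  3.29506492e-01, -4.51886076e-04],
       [ 3.29506793e-01, -9.44151970e-01,  1.52679113e-03],
       [ 7.64384599e-05, -1.59042426e-03, -9.99998732e-01]]), 'force': array([ 0.07006651, -0.47560171, -0.42110113]), 'ft_torque': array([-0.0047457 ,  0.01769719,  0.0005093 ]), 'finger_force': 0.0, 'grip_width': 1.0057333792398948}
```

View pics/scene0.png

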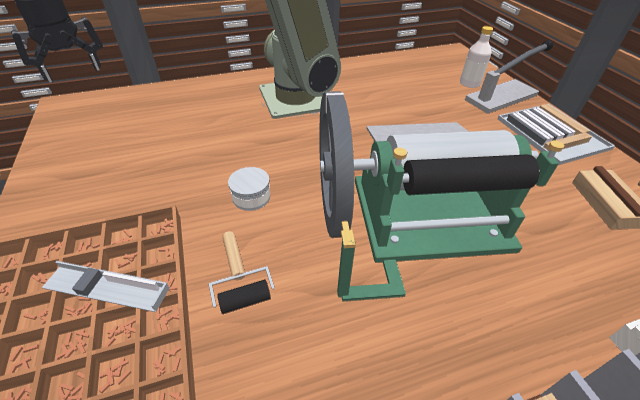

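View pics/top0.png

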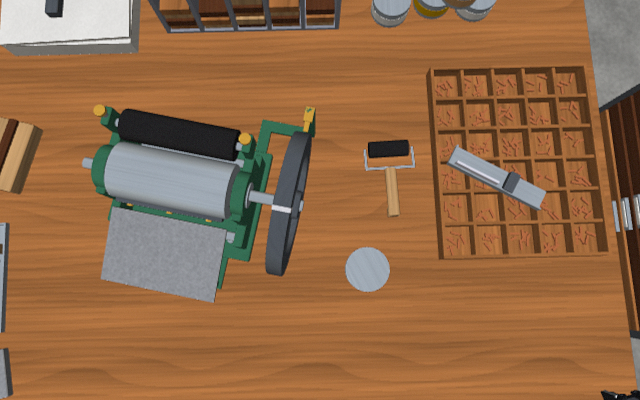

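```bash
python3 - <<'E'
import cv2,numpy as np
a=cv2.imread('pics/scene0.png')[85:305,290:420];b=cv2.imread('pics/top0.png')[95:285,225:325]
a=cv2.resize(a,(355,600),interpolation=2);b=cv2.resize(b,(316,600),interpolation=2)
cv2.imwrite('pics/c.png',np.hstack([a,b]));print(600/220,600/190)
E
```

```text
2.727272727272727 3.1578947368421053
```

View pics/c.png

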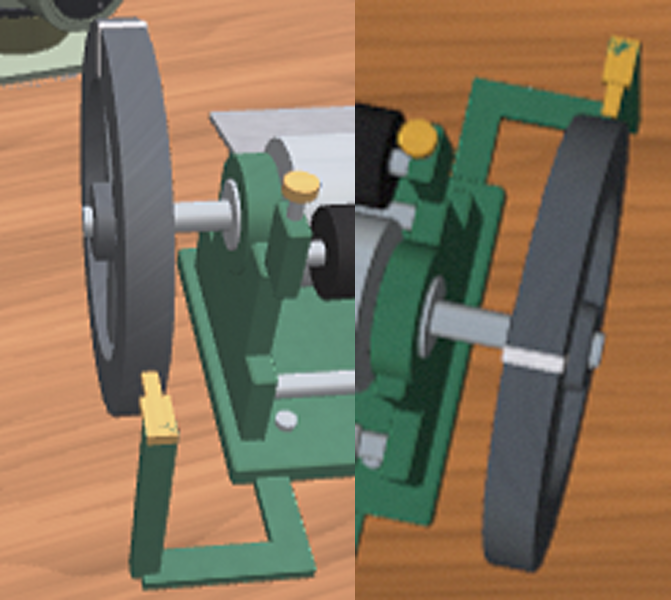

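```bash
cat > fit.py <<'E'
from h import *
import pickle
from scipy.optimize import least_squares
S=pickle.load(open('scene.pkl','rb'));T=pickle.load(open('top.pkl','rb'))
t=np.linspace(0,2*np.pi,721)
def W(p,q):
    c,s=np.cos(p[2]),np.sin(p[2]);return np.array([p[0]+c*q[0]-s*q[1],p[1]+s*q[0]+c*q[1],q[2]])
def res(p):
    m=lambda y:(.14*np.cos(p[3]),y,.16-.14*np.sin(p[3]))
    r=[]
    for s,q,o in [(S,(.148,0,.16),(345,222)),(T,(.148,0,.16),(305.7,131.4)),(S,m(-.015),(325.9,92.3)),(S,m(.015),(343.5,93.8)),(T,m(.015),(271.9,207.1)),(T,m(-.015),(290.9,209.6))]:
        r+=list(np.subtract(proj(s,W(p,q)),o))
    def rim(s):
        return np.array([proj(s,W(p,(.14*np.cos(a),y,.16+.14*np.sin(a)))) for y in(-.015,.015) for a in t])
    a=rim(S);b=rim(T)
    r+=[a[:,0].min()-319.7,a[:,0].max()-353.8,a[:,1].max()-237.2,b[:,0].min()-265.8,b[:,0].max()-311.8,b[:,1].max()-275.8,b[:,1].min()-130.8]
    return r
if __name__=='__main__':
    f=least_squares(res,[.4,0,-.15,-1.57],loss='soft_l1');print(f.x);print(np.round(f.fun if 0 else res(f.x),1))
    for y in(-.015,.015):print(W(f.x,(0,y,.3)))
    for s,l in((T,[(367,269,.056)]),(T,[(393,190,.01),(388,149,.038)])):
        for q in l:print(onz(s,*q))
E
python3 fit.py
```

```text
[ 0.54818694 -0.07246451 -0.22176805 -1.79359981]
[-1.2  0.2 -1.2  0.1 -0.4  2.5 -1.1  0.4 -0.2 -0.5 -1.3  0.5 -1.6 -0.3
  0.9 -1.6 -0.7  0.8 -0.5]
[ 0.54488762 -0.08709717  0.3       ]
[ 0.55148626 -0.05783186  0.3       ]
[ 0.42056161 -0.22918909  0.056     ]
[ 0.59752545 -0.30103435  0.01      ]
[ 0.68645787 -0.28992479  0.038     ]
```

```bash
cat > plan.py <<'E'
import numpy as np,json
C=np.array([.5482,-.0725,.16]);yaw=-.222
X=np.array([np.cos(yaw),np.sin(yaw),0]);Y=np.array([-np.sin(yaw),np.cos(yaw),0]);Z=np.array([0,0,1.])
R,d,K=.123,.023,.7
OFF=json.load(open('off.json')) if __import__('os').path.exists('off.json') else [0,0,0]
def tcp(phi,lift=0,k=K):
    t=k*phi
    return C+np.array(OFF)+R*(np.sin(phi)*X+np.cos(phi)*Z)+(lift-d)*(np.sin(t)*X+np.cos(t)*Z)
def rows(start,tau0,seq):
    """seq of (jaw,phi,lift); returns flat list and end commanded (pos,tau)"""
    out=[]
    for j,p,l in seq:
        s=tcp(p,l)-start; w=(K*p-tau0)*Y
        out+=[j]+[round(float(v),4) for v in s]+[round(float(v),3) for v in w]
    prev=np.zeros(3);pw=0
    for i in range(8):
        v=np.array(out[7*i+1:7*i+4]);w=np.linalg.norm(out[7*i+4:7*i+7])
        if np.linalg.norm(v-prev)>.0417:print('fast',i)
        prev=v
    e=(start+np.array(out[-6:-3])).tolist();tau=tau0+float(np.dot(out[-3:],Y))
    print(json.dumps(out).replace(' ',''));return e,tau
def go(seq):
    c=json.load(open('cmd.json'));e,t=rows(np.array(c[0]),c[1],seq)
    json.dump([e,t],open('cmd.json','w'));print(e,t)
def measured(eef):
    pass
E
python3 - <<'E'
from plan import *
print(tcp(-.75,.09),tcp(-.75,0), tcp(.75,0),Y)
s=np.array([.1894,-.5425,.2306]);print(tcp(-.75,.09)-s)
E
```

```text
[ 0.43365883 -0.04664572  0.30797443] [ 0.47766098 -0.05657791  0.23009528] [ 0.61873902 -0.08842209  0.23009528] [0.22018098 0.97545904 0.        ]
[0.24425883 0.49585428 0.07737443]
```

Request:
arm_command(series=[0.3, 0.013, 0.027, 0.022, 0, 0, -0.07, 0.3, 0.027, 0.055, 0.045, 0, 0, -0.14, 0.3, 0.04, 0.083, 0.067, 0, 0, -0.21, 0.3, 0.055, 0.11, 0.09, 0, 0, -0.28, 0.3, 0.069, 0.138, 0.112, 0, 0, -0.35, 0.3, 0.083, 0.165, 0.134, 0, 0, -0.42, 0.3, 0.097, 0.193, 0.157, 0, 0, -0.49, 0.3, 0.11, 0.22, 0.18, 0, 0, -0.558], squeeze=30)

```text
t: 0.77
eef_pos: [0.2997, -0.3211, 0.4121]
ee_rot: [[0.975, -0.224, -0.0], [-0.224, -0.975, 0.001], [-0.0, -0.0, -1.0]]
force: [0.1, -0.0, -0.2]
grip_width: 0.65
finger_force: 0.0
```

Request:
arm_command(series=[0.3, 0.017, 0.035, -0.01, -0.014, -0.064, 0, 0.3, 0.034, 0.07, -0.02, -0.029, -0.128, 0, 0.3, 0.051, 0.105, -0.03, -0.043, -0.192, 0, 0.3, 0.068, 0.14, -0.045, -0.058, -0.256, 0, 0.3, 0.085, 0.175, -0.06, -0.072, -0.32, 0, 0.3, 0.102, 0.21, -0.075, -0.087, -0.384, 0, 0.3, 0.118, 0.243, -0.09, -0.101, -0.448, 0, 0.3, 0.1343, 0.2759, -0.1026, -0.1156, -0.5121, 0])

```text
t: 1.43
eef_pos: [0.4333, -0.0453, 0.308]
ee_rot: [[0.842, -0.22, 0.492], [-0.191, -0.975, -0.11], [0.504, -0.001, -0.864]]
force: [0.8, -0.3, -0.4]
grip_width: 0.647
finger_force: 0.0
```

```bash
python3 - <<'E'
from plan import *
from h import *
st=ctrl.get_state();print(st['eef_pos'],st['joint_positions'],st['grip_width'],tcp(-.75,.09))
R=st['ee_rot'];print(R)
s=snap('scene','s1.png');
import pickle;pickle.dump(s,open('s1.pkl','wb'))
json.dump([[.4337,-.0466,.3080],-.525],open('cmd.json','w'))
a=s['image'][40:260,220:460,::-1];w=snap('wrist','w1.png');b=w['image'][:,:,::-1]
c=np.hstack([cv2.resize(a,(436,400)),cv2.resize(b[:,140:500],(360,400))]);cv2.imwrite('pics/c1.png',c)
E
```

```text
[ 0.43325334 -0.04527476  0.3080285 ] [-0.07871631 -0.20067077  2.04601785 -0.10151991  0.77474012  1.76833668] 0.6473689893926462 [ 0.43365883 -0.04664572  0.30797443]
[[ 0.84220643 -0.22041541  0.49204205]
 [-0.19105275 -0.97540505 -0.10992648]
 [ 0.5041698  -0.0014252  -0.86360337]]
```

View pics/c1.png

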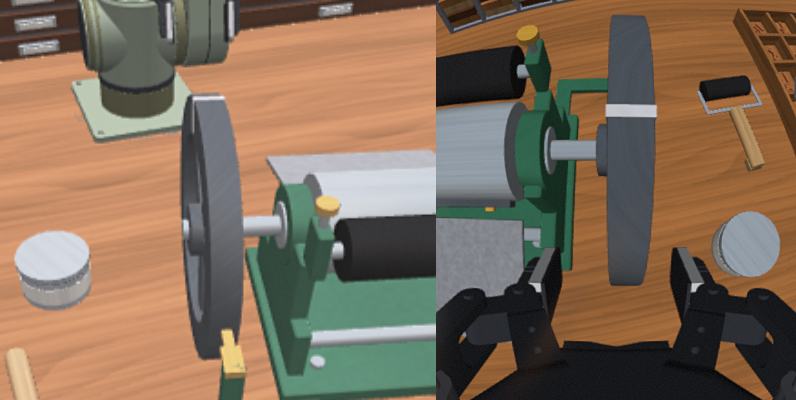

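```bash
cat > wr.py <<'E'
from h import *
from plan import *
def pw(s,P):
    P=np.atleast_2d(P);T=np.array(s['camera_from_world']);c=P@T[:3,:3].T+T[:3,3]
    f=200/np.tan(np.radians(s['vertical_fov']/2));rho=np.hypot(c[:,0],c[:,1]);th=np.arctan2(rho,c[:,2])
    return np.c_[s['cx']+f*th*c[:,0]/rho,s['cy']+f*th*c[:,1]/rho]
def mk(th,y,C=C,r=.14):
    return C+r*np.cos(th)*X+y*Y-r*np.sin(th)*Z
E
python3 - <<'E'
from wr import *
import fit
from scipy.optimize import least_squares
import pickle
s=ctrl.snapshot('wrist');pickle.dump(s,open('w1.pkl','wb'));print(s['vertical_fov'],s['cx'],s['cy'])
T=np.array(s['camera_from_world']);print(-T[:3,:3].T@T[:3,3],T[:3,:3].round(3))
t=np.linspace(0,2*np.pi,361)
def wres(p):
    q=lambda y,a:fit.W(p,(.14*np.cos(a),y,.16-.14*np.sin(a)))
    L=pw(s,q(.015,p[3]))[0];Rr=pw(s,q(-.015,p[3]))[0]
    r=list(L-[309,110.5])+list(Rr-[361,111])
    a=pw(s,[q(.015,x) for x in t]);b=pw(s,[q(-.015,x) for x in t])
    r+=[a[a[:,1].argmax()][1]-284,b[b[:,1].argmax()][1]-284,np.interp(250,*0 or (lambda c:(c[:,1],c[:,0]))(a[(a[:,1]>150)][np.argsort(a[a[:,1]>150][:,1])]))-312] if 0 else [a[:,1].max()-285,b[:,1].max()-285,a[:,1].min()-16,b[:,1].min()-16]
    r+=[a[a[:,1].argmax()][0]-313.5,b[b[:,1].argmax()][0]-349,a[a[:,1].argmin()][0]-318,b[b[:,1].argmin()][0]-352.5]
    return np.array(r)
p0=[.5482,-.0725,-.222,-1.794]
print(wres(p0).round(1))
f=least_squares(lambda p:wres(p),p0,loss='soft_l1');print(f.x,f.fun.round(1))
f=least_squares(lambda p:np.r_[wres(p),fit.res(p)],p0,loss='soft_l1');print(f.x,f.fun.round(1))
E
```

```text
65.70646984690485 319.65177939358847 203.6797288026652
[ 0.42490486 -0.03879962  0.46631581] [[-0.211 -0.978  0.   ]
 [-0.953  0.205 -0.224]
 [ 0.219 -0.047 -0.975]]
[-2.7  2.8 -6.7  3.   1.1  1.3  0.5  1.1 -3.6 -8.  -6.2 -7.9]
[ 0.54837968 -0.07735405 -0.23017856 -1.78769651] [ 4.5 -0.4  0.3  0.4 -0.2  0.2 -0.4  0.5  0.1 -4.3 -0.1 -1.8]
[ 0.54852979 -0.07516995 -0.21666346 -1.78727781] [ 1.6  0.3 -2.5  0.4  0.3  0.3 -0.1  0.5 -0.2 -4.6 -3.9 -5.6 -2.2  0.7
 -0.2 -0.2 -1.8  3.  -2.5  0.9  1.6 -1.2  0.5 -0.3 -3.  -1.4  1.4  0.3
  0.3  0.6 -0.7]
```

```bash
sed -i 's/^C=.*/C=np.array([.5484,-.0755,.16]);yaw=-.222/' plan.py; python3 - <<'E'
from plan import *
go([(.3,-.75,.09-.09*i/5) for i in range(1,6)]+[(.3,-.75,0)]*3)
E
```

```text
[0.3,0.009,-0.005,-0.0156,0.0,0.0,0.0,0.3,0.0178,-0.007,-0.0312,0.0,0.0,0.0,0.3,0.0266,-0.009,-0.0468,0.0,0.0,0.0,0.3,0.0354,-0.011,-0.0623,0.0,0.0,0.0,0.3,0.0442,-0.013,-0.0779,0.0,0.0,0.0,0.3,0.0442,-0.013,-0.0779,0.0,0.0,0.0,0.3,0.0442,-0.013,-0.0779,0.0,0.0,0.0,0.3,0.0442,-0.013,-0.0779,0.0,0.0,0.0]
[0.4779, -0.0596, 0.2301] -0.525
```

Request:
arm_command(series=[0.3, 0.009, -0.005, -0.0156, 0, 0, 0, 0.3, 0.0178, -0.007, -0.0312, 0, 0, 0, 0.3, 0.0266, -0.009, -0.0468, 0, 0, 0, 0.3, 0.0354, -0.011, -0.0623, 0, 0, 0, 0.3, 0.0442, -0.013, -0.0779, 0, 0, 0, 0.3, 0.0442, -0.013, -0.0779, 0, 0, 0, 0.3, 0.0442, -0.013, -0.0779, 0, 0, 0, 0.3, 0.0442, -0.013, -0.0779, 0, 0, 0])

```text
t: 2.25
eef_pos: [0.4783, -0.0611, 0.2319]
ee_rot: [[0.843, -0.222, 0.49], [-0.192, -0.975, -0.112], [0.502, -0.0, -0.865]]
force: [0.8, 0.1, -0.3]
grip_width: 0.652
finger_force: 0.0
```

```bash
python3 - <<'E'
from h import *
st=ctrl.get_state();print(st['t'],st['eef_pos'],st['force'])
w=snap('wrist','w2.png');cv2.imwrite('pics/w2c.png',cv2.resize(w['image'][:,180:460,::-1],(420,600)))
import pickle;pickle.dump(w,open('w2.pkl','wb'))
E
```

```text
2.25 [ 0.47828986 -0.06110104  0.2319447 ] [ 0.75692786  0.05633217 -0.28538527]
```

View pics/w2c.png

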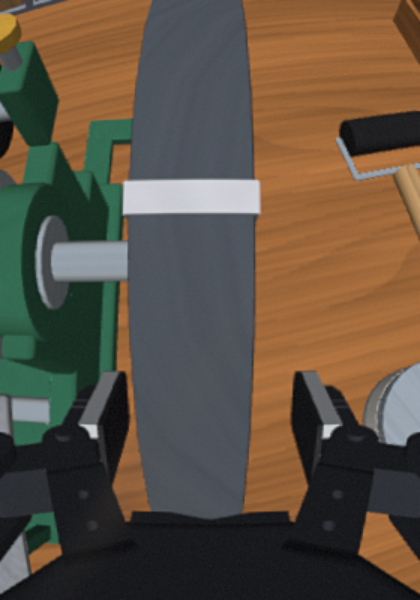

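```bash
sed -i 's/^C=.*/C=np.array([.5488,-.0720,.16]);yaw=-.222/' plan.py; python3 - <<'E'
from plan import *
go([(.3,-.75,0)]*3+[(-.4,-.75,0)]*5)
E
```

```text
[0.3,0.0004,0.0035,-0.0,0.0,0.0,0.0,0.3,0.0004,0.0035,-0.0,0.0,0.0,0.0,0.3,0.0004,0.0035,-0.0,0.0,0.0,0.0,-0.4,0.0004,0.0035,-0.0,0.0,0.0,0.0,-0.4,0.0004,0.0035,-0.0,0.0,0.0,0.0,-0.4,0.0004,0.0035,-0.0,0.0,0.0,0.0,-0.4,0.0004,0.0035,-0.0,0.0,0.0,0.0,-0.4,0.0004,0.0035,-0.0,0.0,0.0,0.0]
[0.4783, -0.0561, 0.2301] -0.525
```

Request:
arm_command(series=[0.3, 0.0004, 0.0035, 0, 0, 0, 0, 0.3, 0.0004, 0.0035, 0, 0, 0, 0, 0.3, 0.0004, 0.0035, 0, 0, 0, 0, -0.6, 0.0004, 0.0035, 0, 0, 0, 0, -0.6, 0.0004, 0.0035, 0, 0, 0, 0, -0.6, 0.0004, 0.0035, 0, 0, 0, 0, -0.6, 0.0004, 0.0035, 0, 0, 0, 0, -0.6, 0.0004, 0.0035, 0, 0, 0, 0], squeeze=30)

```text
t: 2.97
eef_pos: [0.4783, -0.0565, 0.2311]
ee_rot: [[0.844, -0.22, 0.489], [-0.191, -0.975, -0.111], [0.501, 0.0, -0.865]]
force: [-3.3, 1.3, 5.2]
grip_width: 0.349
finger_force: 31.5
```

```bash
python3 - <<'E'
from h import *
st=ctrl.get_state();print(st['t'],st['eef_pos'],st['force'],st['ft_torque'],st['grip_width']*85,st['finger_force'])
E
```

```text
2.9667 [ 0.47828044 -0.05652065  0.23112886] [-3.30322408  1.25948941  5.24171846] [-0.13155947  0.40395722 -0.1180454 ] 29.669059961764447 31.4926203712821
```

```bash
cat >> plan.py <<'E'
def vel(phi0,vs,jaws):
    p=phi0;q=[]
    for v,j in zip(vs,jaws):p+=v/12;q.append((j,p,0))
    print('phi',p);go(q)
E
python3 - <<'E'
from plan import *
vel(-.75,[.3,.6,.9,1.2,1.4,1.5,1.55,1.55],[-.6]*8)
E
```

```text
phi 0.0
[-0.6,0.0018,-0.0004,0.0019,0.004,0.017,0.0,-0.6,0.0057,-0.0013,0.0054,0.012,0.051,0.0,-0.6,0.0119,-0.0027,0.0104,0.023,0.102,0.0,-0.6,0.0207,-0.0047,0.0162,0.039,0.171,0.0,-0.6,0.0316,-0.0071,0.0218,0.057,0.25,0.0,-0.6,0.0439,-0.0099,0.0262,0.076,0.336,0.0,-0.6,0.0571,-0.0129,0.029,0.096,0.424,0.0,-0.6,0.0705,-0.0159,0.0299,0.116,0.512,0.0]
[0.5488, -0.072, 0.26] -2.397854101066077e-05
```

Request:
arm_command(series=[-0.6, 0.0018, -0.0004, 0.0019, 0.004, 0.017, 0.0, -0.6, 0.0057, -0.0013, 0.0054, 0.012, 0.051, 0.0, -0.6, 0.0119, -0.0027, 0.0104, 0.023, 0.102, 0.0, -0.6, 0.0207, -0.0047, 0.0162, 0.039, 0.171, 0.0, -0.6, 0.0316, -0.0071, 0.0218, 0.057, 0.25, 0.0, -0.6, 0.0439, -0.0099, 0.0262, 0.076, 0.336, 0.0, -0.6, 0.0571, -0.0129, 0.029, 0.096, 0.424, 0.0, -0.6, 0.0705, -0.0159, 0.0299, 0.116, 0.512, 0.0])

```text
t: 3.63
eef_pos: [0.5481, -0.0724, 0.261]
ee_rot: [[0.975, -0.221, -0.007], [-0.221, -0.975, 0.002], [-0.007, -0.0, -1.0]]
force: [-1.1, -0.4, -1.7]
grip_width: 0.344
finger_force: 31.7
```

```bash
cat > s.py <<'E'
from plan import *
from h import *
st=ctrl.get_state();R=st['ee_rot'];tau=np.arctan2(-R[:,2]@X,-R[2,2]);G=st['eef_pos']-d*R[:,2]-C
print('t',st['t'],'tau',tau,'phiG',np.arctan2(G@X,G[2]),'R',np.hypot(G@X,G[2]),'lat',G@Y,'F',st['force'].round(1),st['ft_torque'].round(2),'w',st['grip_width'],st['finger_force'])
print('jv',st['joint_vel'].round(2))
E
python3 s.py; python3 - <<'E'
from plan import *
vel(0,[1.55]*5+[1.2,.3,-1],[-.6]*2+[.15]*6)
E
```

```text
t 3.6333 tau 0.006882857838290357 phiG -0.0032523428171908043 R 0.12400131511720401 lat -0.0005649986502343317 F [-1.1 -0.4 -1.7] [-0.02  0.59 -0.09] w 0.34423222214852744 31.657511740922928
jv [-0.07  0.82 -1.15  0.09  1.4  -0.1 ]
phi 0.6875
[-0.6,0.0134,-0.003,-0.0009,0.02,0.088,0.0,-0.6,0.0266,-0.006,-0.0037,0.04,0.176,0.0,0.15,0.0393,-0.0089,-0.0083,0.06,0.265,0.0,0.15,0.0513,-0.0116,-0.0146,0.08,0.353,0.0,0.15,0.0624,-0.0141,-0.0225,0.1,0.441,0.0,0.15,0.0702,-0.0159,-0.0296,0.115,0.509,0.0,0.15,0.0721,-0.0163,-0.0315,0.119,0.526,0.0,0.15,0.0658,-0.0148,-0.0253,0.106,0.469,0.0]
[0.6145999999999999, -0.08679999999999999, 0.23470000000000002] 0.48080549445679605
```

Request:
arm_command(series=[-0.6, 0.0134, -0.003, -0.0009, 0.02, 0.088, 0.0, -0.6, 0.0266, -0.006, -0.0037, 0.04, 0.176, 0.0, 0.15, 0.0393, -0.0089, -0.0083, 0.06, 0.265, 0.0, 0.15, 0.0513, -0.0116, -0.0146, 0.08, 0.353, 0.0, 0.15, 0.0624, -0.0141, -0.0225, 0.1, 0.441, 0.0, 0.15, 0.0702, -0.0159, -0.0296, 0.115, 0.509, 0.0, 0.15, 0.0721, -0.0163, -0.0315, 0.119, 0.526, 0.0, 0.15, 0.0658, -0.0148, -0.0253, 0.106, 0.469, 0.0])

```text
t: 4.3
eef_pos: [0.6168, -0.0878, 0.2262]
ee_rot: [[0.86, -0.221, -0.46], [-0.195, -0.975, 0.104], [-0.471, 0.0, -0.882]]
force: [-1.8, -0.4, -1.0]
grip_width: 0.576
finger_force: 0.0
```

```bash
python3 s.py; python3 - <<'E'
from plan import *
vel(.6042,[-2.1]*7+[-1.3],[.15]*8)
E
```

```text
t 4.3 tau 0.4908034157193021 phiG 0.7501828502616305 R 0.11826656152517946 lat -0.0004905697744543892 F [-1.8 -0.4 -1. ] [-0.   -0.22  0.01] w 0.5762185153598058 0.0
jv [ 0.03 -0.71  0.71 -0.03 -0.8   0.  ]
phi -0.7291333333333336
[0.15,-0.0225,0.005,0.0152,-0.04,-0.176,-0.0,0.15,-0.0396,0.0089,0.0217,-0.067,-0.295,-0.0,0.15,-0.0576,0.0129,0.0249,-0.094,-0.415,-0.0,0.15,-0.0758,0.0171,0.0248,-0.121,-0.534,-0.0,0.15,-0.0937,0.0211,0.0212,-0.148,-0.654,-0.0,0.15,-0.1106,0.0249,0.0144,-0.175,-0.773,-0.0,0.15,-0.1261,0.0284,0.0045,-0.202,-0.893,-0.0,0.15,-0.1348,0.0304,-0.003,-0.218,-0.967,-0.0]
[0.4797999999999999, -0.05639999999999999, 0.23170000000000002] -0.5104628495389867
```

```bash
python3 - <<'E'
from plan import *
json.dump([[.6146,-.0868,.2347],.4808],open('cmd.json','w'))
vel(.6875,[-2.1]*5+[-1.5,-.3,.8],[.0]*8)
E
```

```text
phi -0.2708333333333335
[0.0,-0.0148,0.0033,0.011,-0.027,-0.119,-0.0,0.0,-0.0313,0.007,0.019,-0.054,-0.239,-0.0,0.0,-0.0489,0.011,0.0238,-0.081,-0.358,-0.0,0.0,-0.0671,0.0151,0.0253,-0.108,-0.478,-0.0,0.0,-0.0852,0.0192,0.0233,-0.135,-0.597,-0.0,0.0,-0.0978,0.022,0.0199,-0.154,-0.682,-0.0,0.0,-0.1003,0.0226,0.019,-0.158,-0.699,-0.0,0.0,-0.0937,0.0211,0.0212,-0.148,-0.654,-0.0]
[0.5209, -0.06570000000000001, 0.2559] -0.18973699630453067
```

Request:
arm_command(series=[0.0, -0.0148, 0.0033, 0.011, -0.027, -0.119, 0, 0.0, -0.0313, 0.007, 0.019, -0.054, -0.239, 0, 0.0, -0.0489, 0.011, 0.0238, -0.081, -0.358, 0, 0.0, -0.0671, 0.0151, 0.0253, -0.108, -0.478, 0, 0.0, -0.0852, 0.0192, 0.0233, -0.135, -0.597, 0, 0.0, -0.0978, 0.022, 0.0199, -0.154, -0.682, 0, 0.0, -0.1003, 0.0226, 0.019, -0.158, -0.699, 0, 0.0, -0.0937, 0.0211, 0.0212, -0.148, -0.654, 0])

```text
t: 4.97
eef_pos: [0.5141, -0.0646, 0.2561]
ee_rot: [[0.959, -0.22, 0.18], [-0.216, -0.976, -0.041], [0.184, -0.0, -0.983]]
force: [-0.2, 0.2, -0.8]
grip_width: 0.496
finger_force: 0.0
```

```bash
python3 s.py; python3 - <<'E'
from plan import *
vel(-.2708,[1.3,1.35,1.35,1.45,1.55,1.65,1.65,1.65],[-.6]*6+[.0]*2)
E
```

```text
t 4.9667 tau -0.18555113857839206 phiG -0.323103467307706 R 0.12513115639675998 lat -0.00042886947870509826 F [-0.2  0.2 -0.8] [ 0.02  0.1  -0.01] w 0.49604609316718457 0.0
jv [-0.05  0.45 -0.77  0.08  0.82 -0.1 ]
phi 0.7250333333333332
[-0.6,0.011,-0.0025,0.0026,0.017,0.074,0.0,-0.6,0.0227,-0.0051,0.004,0.034,0.151,0.0,-0.6,0.0344,-0.0078,0.0039,0.051,0.228,0.0,-0.6,0.0469,-0.0106,0.0022,0.07,0.31,0.0,-0.6,0.0599,-0.0135,-0.0013,0.09,0.398,0.0,-0.6,0.0731,-0.0165,-0.007,0.111,0.492,0.0,0.0,0.0854,-0.0193,-0.0146,0.132,0.586,0.0,0.0,0.0966,-0.0218,-0.0239,0.154,0.68,0.0]
[0.6175, -0.08750000000000001, 0.232] 0.5074830208844259
```

Request:
arm_command(series=[-0.6, 0.011, -0.0025, 0.0026, 0.017, 0.074, 0, -0.6, 0.0227, -0.0051, 0.004, 0.034, 0.151, 0, -0.6, 0.0344, -0.0078, 0.0039, 0.051, 0.228, 0, -0.6, 0.0469, -0.0106, 0.0022, 0.07, 0.31, 0, -0.6, 0.0599, -0.0135, -0.0013, 0.09, 0.398, 0, -0.6, 0.0731, -0.0165, -0.007, 0.111, 0.492, 0, 0.0, 0.0854, -0.0193, -0.0146, 0.132, 0.586, 0, 0.0, 0.0966, -0.0218, -0.0239, 0.154, 0.68, 0])

```text
t: 5.63
eef_pos: [0.619, -0.0882, 0.2335]
ee_rot: [[0.852, -0.221, -0.474], [-0.192, -0.975, 0.108], [-0.487, -0.001, -0.874]]
force: [-0.0, -0.3, 0.1]
grip_width: 0.5
finger_force: 0.0
```

```bash
python3 s.py; python3 - <<'E'
from plan import *
vel(.725,[.6,-.8,-2.1,-2.1,-2.1,-2.1,-2.1,-2.1],[.0]*8)
E
```

```text
t 5.6333 tau 0.5081444124742053 phiG 0.7270427515809008 R 0.12523629834708613 lat -0.0003160560756812064 F [-0.  -0.3  0.1] [-0.03 -0.25  0.02] w 0.4995563956442346 0.0
jv [-0.03  0.96 -1.09  0.06  1.3  -0.01]
phi -0.3416666666666668
[0.0,0.0037,-0.0008,-0.0038,0.008,0.034,0.0,0.0,-0.0013,0.0003,0.0012,-0.003,-0.011,-0.0,0.0,-0.0159,0.0036,0.0125,-0.03,-0.131,-0.0,0.0,-0.0322,0.0073,0.0209,-0.057,-0.25,-0.0,0.0,-0.0497,0.0112,0.0261,-0.083,-0.37,-0.0,0.0,-0.0678,0.0153,0.028,-0.11,-0.489,-0.0,0.0,-0.086,0.0194,0.0265,-0.137,-0.609,-0.0,0.0,-0.1036,0.0234,0.0215,-0.164,-0.728,-0.0]
[0.5139, -0.0641, 0.2535] -0.23876083995861908
```

Request:
arm_command(series=[0.0, 0.0037, -0.0008, -0.0038, 0.008, 0.034, 0, 0.0, -0.0013, 0.0003, 0.0012, -0.003, -0.011, 0, 0.0, -0.0159, 0.0036, 0.0125, -0.03, -0.131, 0, 0.0, -0.0322, 0.0073, 0.0209, -0.057, -0.25, 0, 0.0, -0.0497, 0.0112, 0.0261, -0.083, -0.37, 0, 0.0, -0.0678, 0.0153, 0.028, -0.11, -0.489, 0, 0.0, -0.086, 0.0194, 0.0265, -0.137, -0.609, 0, 0.0, -0.1036, 0.0234, 0.0215, -0.164, -0.728, 0])

```text
t: 6.3
eef_pos: [0.5143, -0.0645, 0.2566]
ee_rot: [[0.945, -0.22, 0.242], [-0.214, -0.975, -0.053], [0.248, -0.002, -0.969]]
force: [-0.2, -0.2, 0.5]
grip_width: 0.498
finger_force: 0.0
```

```bash
python3 s.py; python3 - <<'E'
from plan import *
vel(-.3417,[-1.2,0,1.2,1.35,1.35,1.45,1.55,1.65],[.0]*2+[-.6]*6)
E
```

```text
t 6.3 tau -0.2501661144227343 phiG -0.33240293819122907 R 0.1258073198288703 lat -0.00028458266166335976 F [-0.2 -0.2  0.5] [0.04 0.11 0.04] w 0.49770960209397863 0.0
jv [ 0.12 -0.98  1.59 -0.18 -2.06  0.21]
phi 0.2708
[0.0,-0.0096,0.0021,-0.0042,-0.016,-0.069,-0.0,0.0,-0.0096,0.0021,-0.0042,-0.016,-0.069,-0.0,-0.6,0.0,-0.0,0.0,-0.0,-0.0,-0.0,-0.6,0.0112,-0.0026,0.0036,0.017,0.076,0.0,-0.6,0.0228,-0.0052,0.0057,0.035,0.153,0.0,-0.6,0.0353,-0.008,0.0065,0.053,0.236,0.0,-0.6,0.0488,-0.011,0.0055,0.073,0.324,0.0,-0.6,0.0628,-0.0142,0.0024,0.094,0.418,0.0]
[0.5767, -0.07830000000000001, 0.2559] 0.18967805030891727
```

Request:
arm_command(series=[0.0, -0.0096, 0.0021, -0.0042, -0.016, -0.069, 0, 0.0, -0.0096, 0.0021, -0.0042, -0.016, -0.069, 0, 0.0, 0.0, 0.0, 0.0, 0, 0, 0, -0.6, 0.0112, -0.0026, 0.0036, 0.017, 0.076, 0, -0.6, 0.0228, -0.0052, 0.0057, 0.035, 0.153, 0, -0.6, 0.0353, -0.008, 0.0065, 0.053, 0.236, 0, -0.6, 0.0488, -0.011, 0.0055, 0.073, 0.324, 0, -0.6, 0.0628, -0.0142, 0.0024, 0.094, 0.418, 0])

```text
t: 6.97
eef_pos: [0.577, -0.079, 0.2586]
ee_rot: [[0.957, -0.221, -0.189], [-0.216, -0.975, 0.043], [-0.193, -0.0, -0.981]]
force: [-2.3, -0.2, -0.1]
grip_width: 0.351
finger_force: 31.1
```

```bash
python3 s.py; python3 - <<'E'
from plan import *
vel(.2708,[1.65,1.65,1.65,1.4,0,-1.6,-2.1,-2.1],[-.6]+[.0]*7)
E
```

```text
t 6.9667 tau 0.19459140122232263 phiG 0.2696922798285613 R 0.1257236449419852 lat -0.0006418747644621591 F [-2.3 -0.2 -0.1] [ 0.04  0.66 -0.09] w 0.35120307919219224 31.076831834110408
jv [-0.05  0.93 -1.2   0.06  1.41 -0.06]
phi 0.3166333333333332
[-0.6,0.0134,-0.003,-0.0051,0.021,0.094,0.0,0.0,0.026,-0.0059,-0.0121,0.042,0.188,0.0,0.0,0.0375,-0.0085,-0.0209,0.064,0.282,0.0,0.0,0.0462,-0.0104,-0.0297,0.082,0.361,0.0,0.0,0.0462,-0.0104,-0.0297,0.082,0.361,0.0,0.0,0.0362,-0.0082,-0.0198,0.061,0.27,0.0,0.0,0.0212,-0.0048,-0.0091,0.034,0.151,0.0,0.0,0.0045,-0.001,-0.0015,0.007,0.031,0.0]
[0.5811999999999999, -0.07930000000000001, 0.2544] 0.22145854736646814
```

Request:
arm_command(series=[-0.6, 0.0134, -0.003, -0.0051, 0.021, 0.094, 0, 0.0, 0.026, -0.0059, -0.0121, 0.042, 0.188, 0, 0.0, 0.0375, -0.0085, -0.0209, 0.064, 0.282, 0, 0.0, 0.0462, -0.0104, -0.0297, 0.082, 0.361, 0, 0.0, 0.0462, -0.0104, -0.0297, 0.082, 0.361, 0, 0.0, 0.0362, -0.0082, -0.0198, 0.061, 0.27, 0, 0.0, 0.0212, -0.0048, -0.0091, 0.034, 0.151, 0, 0.0, 0.0045, -0.001, -0.0015, 0.007, 0.031, 0])

```text
t: 7.63
eef_pos: [0.5834, -0.0801, 0.2545]
ee_rot: [[0.953, -0.221, -0.208], [-0.215, -0.975, 0.048], [-0.213, -0.001, -0.977]]
force: [0.1, 0.4, 1.0]
grip_width: 0.5
finger_force: 0.0
```

```bash
cat > mark.py <<'E'
from wr import *
from scipy.ndimage import map_coordinates
def rectify(s,kind,ths):
    I=s['image'].astype(float);prof=[]
    for y in(-.010,-.004,.004,.010):
        P=np.array([mk(a,y) for a in ths])
        uv=pw(s,P) if kind=='wrist' else np.array([proj(s,p) for p in P])
        m=[map_coordinates(I[:,:,k],[uv[:,1],uv[:,0]],order=1,cval=0) for k in range(3)]
        prof.append(np.min(m,0)-2*(np.max(m,0)-np.min(m,0)))
    return np.median(prof,0)
def find(kind,a,b):
    t=ctrl.get_state()['t'];s=ctrl.snapshot(kind);ths=np.arange(a,b,.005)
    p=rectify(s,kind,ths);k=np.convolve(p,np.ones(11)/11,'same');i=k.argmax()
    lo=max(0,i-15);w=np.clip(p[lo:i+16]-.5*(p[i]+np.median(p)),0,None)
    th=(ths[lo:i+16]*w).sum()/max(w.sum(),1e-9);print(kind,'t',t,'theta',round(th,4),'peak',k[i].round(0),'med',np.median(p).round(0));return t,th,s
E
python3 s.py; python3 - <<'E'
from mark import *
import pickle
for f in('w1.pkl','w2.pkl'):
    s=pickle.load(open(f,'rb'));ths=np.arange(-2.4,-.7,.005);p=rectify(s,'wrist',ths);k=np.convolve(p,np.ones(11)/11,'same');i=k.argmax();print(f,ths[i],k[i],np.median(p))
for f in('scene.pkl','top.pkl','s1.pkl'):
    s=pickle.load(open(f,'rb'));ths=np.arange(-2.2,-.1,.005);p=rectify(s,'x',ths);k=np.convolve(p,np.ones(11)/11,'same');i=k.argmax();print(f,ths[i],k[i],np.median(p))
for q in [('wrist',-2.6,-.6),('top',-2.6,-.3),('wrist',-2.6,-.6),('top',-2.6,-.3)][:2]: find(*q)
vel(.3166,[-2.1]*5+[-1.2,0,1],[.0]*8)
E
```

```text
t 7.6333 tau 0.21469358955216802 phiG 0.3328616825700387 R 0.12377979822646008 lat -0.0003067706822308964 F [0.1 0.4 1. ] [-0.06 -0.07  0.02] w 0.4996945655337802 0.0
jv [ 0.06 -1.27  1.5  -0.07 -1.77  0.04]
w1.pkl -1.785000000000013 177.78089441527126 45.932018884484094
w2.pkl -1.785000000000013 188.2983454000771 48.18284096280821
scene.pkl -1.8500000000000076 214.6483681735523 89.71319663672847
top.pkl -1.8000000000000087 188.43790132978094 53.20232600419281
s1.pkl -1.8500000000000076 214.2369195918985 89.50277607397813
wrist t 7.6333 theta -0.7994 peak 59.0 med 11.0
top t 7.6833 theta -1.3346 peak 83.0 med 67.0
phi -0.5750666666666667
[0.0,-0.0177,0.004,0.0045,-0.027,-0.119,-0.0,0.0,-0.0359,0.0081,0.0055,-0.054,-0.239,-0.0,0.0,-0.054,0.0122,0.0032,-0.081,-0.358,-0.0,0.0,-0.0713,0.0161,-0.0025,-0.108,-0.478,-0.0,0.0,-0.0874,0.0197,-0.0113,-0.135,-0.597,-0.0,0.0,-0.0958,0.0216,-0.0177,-0.15,-0.666,-0.0,0.0,-0.0958,0.0216,-0.0177,-0.15,-0.666,-0.0,0.0,-0.0889,0.02,-0.0123,-0.137,-0.609,-0.0]
[0.49229999999999996, -0.059300000000000005, 0.2421] -0.4027608014194985
```

Request:
arm_command(series=[0.0, -0.0177, 0.004, 0.0045, -0.027, -0.119, 0, 0.0, -0.0359, 0.0081, 0.0055, -0.054, -0.239, 0, 0.0, -0.054, 0.0122, 0.0032, -0.081, -0.358, 0, 0.0, -0.0713, 0.0161, -0.0025, -0.108, -0.478, 0, 0.0, -0.0874, 0.0197, -0.0113, -0.135, -0.597, 0, 0.0, -0.0958, 0.0216, -0.0177, -0.15, -0.666, 0, 0.0, -0.0958, 0.0216, -0.0177, -0.15, -0.666, 0, 0.0, -0.0889, 0.02, -0.0123, -0.137, -0.609, 0])

```text
t: 8.4
eef_pos: [0.4867, -0.0586, 0.2406]
ee_rot: [[0.901, -0.219, 0.375], [-0.202, -0.976, -0.084], [0.384, -0.0, -0.923]]
force: [0.0, -0.6, -0.2]
grip_width: 0.497
finger_force: 0.0
```

```bash
python3 s.py; python3 - <<'E'
from mark import *
import pickle
t,th,s=find('scene',-1.6,.6);pickle.dump(s,open('sA.pkl','wb'));cv2.imwrite('pics/sA.png',s['image'][:,:,::-1])
print(ctrl.get_state()['t'])
vel(-.5751,[1.3,1.35,1.4,1.5,1.6,1.65,1.65,1.65],[-.6]*8)
E
```

```text
t 8.4 tau -0.39444041138481906 phiG -0.618062813167193 R 0.12489269694407852 lat -0.0006179455906582792 F [ 0.  -0.6 -0.2] [ 0.03  0.12 -0.04] w 0.4972029556972289 0.0
jv [-0.1   0.4  -0.96  0.28  1.16 -0.32]
scene t 8.4 theta -0.3951 peak 183.0 med 86.0
8.45
phi 0.43323333333333325
[-0.6,0.0097,-0.0021,0.006,0.017,0.074,0.0,-0.6,0.0204,-0.0045,0.011,0.034,0.151,0.0,-0.6,0.032,-0.0072,0.0148,0.052,0.231,0.0,-0.6,0.0448,-0.0101,0.0172,0.071,0.316,0.0,-0.6,0.0587,-0.0132,0.0179,0.092,0.407,0.0,-0.6,0.0729,-0.0164,0.0165,0.113,0.501,0.0,-0.6,0.0869,-0.0196,0.0131,0.134,0.595,0.0,-0.6,0.1002,-0.0226,0.0076,0.155,0.689,0.0]
[0.5924999999999999, -0.0819, 0.2497] 0.3034585280969077
```

Request:
arm_command(series=[0.0, 0.0097, -0.0021, 0.006, 0.017, 0.074, 0, -0.6, 0.0204, -0.0045, 0.011, 0.034, 0.151, 0, -0.6, 0.032, -0.0072, 0.0148, 0.052, 0.231, 0, -0.6, 0.0448, -0.0101, 0.0172, 0.071, 0.316, 0, -0.6, 0.0587, -0.0132, 0.0179, 0.092, 0.407, 0, -0.6, 0.0729, -0.0164, 0.0165, 0.113, 0.501, 0, -0.6, 0.0869, -0.0196, 0.0131, 0.134, 0.595, 0, -0.6, 0.1002, -0.0226, 0.0076, 0.155, 0.689, 0])

```text
t: 9.12
eef_pos: [0.5944, -0.083, 0.2519]
ee_rot: [[0.93, -0.221, -0.294], [-0.211, -0.975, 0.067], [-0.302, -0.0, -0.953]]
force: [-3.6, -0.5, 0.8]
grip_width: 0.349
finger_force: 30.6
```

```bash
python3 s.py; python3 - <<'E'
from plan import *
vel(.4332,[1.6,1.3,0,-1.6,-2.1,-2.1,-2.1,-2.1],[.0]*8)
E
```

```text
t 9.1167 tau 0.30635762672064154 phiG 0.44171304453646326 R 0.1259183550786313 lat -0.000667397500933831 F [-3.6 -0.5  0.8] [ 0.08  0.55 -0.01] w 0.34892306592017475 30.612802952528
jv [-0.04  0.95 -1.16  0.05  1.37 -0.03]
phi -0.15846666666666667
[0.0,0.012,-0.0027,-0.0071,0.021,0.091,0.0,0.0,0.0211,-0.0047,-0.0141,0.037,0.165,0.0,0.0,0.0211,-0.0047,-0.0141,0.037,0.165,0.0,0.0,0.0098,-0.0022,-0.0057,0.017,0.074,0.0,0.0,-0.0064,0.0015,0.0029,-0.01,-0.046,-0.0,0.0,-0.0239,0.0054,0.0083,-0.037,-0.165,-0.0,0.0,-0.042,0.0095,0.0103,-0.064,-0.285,-0.0,0.0,-0.0601,0.0136,0.0089,-0.091,-0.404,-0.0]
[0.5323999999999999, -0.0683, 0.2586] -0.1106633926898346
```

Request:
arm_command(series=[0.0, 0.012, -0.0027, -0.0071, 0.021, 0.091, 0, 0.0, 0.0211, -0.0047, -0.0141, 0.037, 0.165, 0, 0.0, 0.0211, -0.0047, -0.0141, 0.037, 0.165, 0, 0.0, 0.0098, -0.0022, -0.0057, 0.017, 0.074, 0, 0.0, -0.0064, 0.0015, 0.0029, -0.01, -0.046, 0, 0.0, -0.0239, 0.0054, 0.0083, -0.037, -0.165, 0, 0.0, -0.042, 0.0095, 0.0103, -0.064, -0.285, 0, 0.0, -0.0601, 0.0136, 0.0089, -0.091, -0.404, 0])

```text
t: 9.78
eef_pos: [0.5338, -0.0689, 0.2628]
ee_rot: [[0.968, -0.22, 0.122], [-0.219, -0.975, -0.026], [0.125, -0.002, -0.992]]
force: [0.3, 0.1, -0.5]
grip_width: 0.496
finger_force: 0.0
```

```bash
python3 - <<'E'
from plan import *
vel(-.1585,[-2.1,-2.1,-2.1,-1,.4,1.4,1.4,1.4],[.0]*6+[-.6]*2)
E
```

```text
phi -0.3835000000000001
[0.0,-0.0177,0.004,-0.0048,-0.027,-0.12,-0.0,0.0,-0.0342,0.0077,-0.0127,-0.054,-0.239,-0.0,0.0,-0.049,0.0111,-0.0236,-0.081,-0.359,-0.0,0.0,-0.0554,0.0125,-0.0298,-0.094,-0.416,-0.0,0.0,-0.0529,0.0119,-0.0273,-0.089,-0.393,-0.0,0.0,-0.0436,0.0098,-0.0192,-0.071,-0.313,-0.0,-0.6,-0.0334,0.0076,-0.0123,-0.053,-0.234,-0.0,-0.6,-0.0225,0.0051,-0.0067,-0.035,-0.154,-0.0]
[0.5098999999999999, -0.0632, 0.2519] -0.2685904189390077
```

Request:
arm_command(series=[0.0, -0.0177, 0.004, -0.0048, -0.027, -0.12, 0, 0.0, -0.0342, 0.0077, -0.0127, -0.054, -0.239, 0, 0.0, -0.049, 0.0111, -0.0236, -0.081, -0.359, 0, 0.0, -0.0554, 0.0125, -0.0298, -0.094, -0.416, 0, 0.0, -0.0529, 0.0119, -0.0273, -0.089, -0.393, 0, 0.0, -0.0436, 0.0098, -0.0192, -0.071, -0.313, 0, -0.6, -0.0334, 0.0076, -0.0123, -0.053, -0.234, 0, -0.6, -0.0225, 0.0051, -0.0067, -0.035, -0.154, 0])

```text
t: 10.45
eef_pos: [0.5093, -0.0636, 0.2552]
ee_rot: [[0.941, -0.22, 0.258], [-0.212, -0.975, -0.057], [0.264, -0.001, -0.964]]
force: [1.4, -2.1, -7.3]
grip_width: 0.347
finger_force: 30.2
```

```bash
python3 s.py;python3 - <<'E'
from plan import *
vel(-.3835,[1.45,1.55,1.65,1.65,1.65,1.6,1.2,0],[-.6]*5+[.0]*3)
E
```

```text
t 10.45 tau -0.2673964916766628 phiG -0.3765675073248734 R 0.12625880748960835 lat -0.0004704114959147212 F [ 1.4 -2.1 -7.3] [-0.1   0.59 -0.16] w 0.3465133527678543 30.155046806903556
jv [-0.1   0.62 -1.07  0.18  1.43 -0.22]
phi 0.5123333333333333
[-0.6,0.0118,-0.0027,0.0043,0.019,0.083,0.0,-0.6,0.025,-0.0057,0.0071,0.039,0.171,0.0,-0.6,0.0393,-0.0089,0.0081,0.06,0.265,0.0,-0.6,0.0536,-0.0121,0.007,0.081,0.359,0.0,-0.6,0.0676,-0.0153,0.0038,0.102,0.453,0.0,0.0,0.0806,-0.0182,-0.0013,0.123,0.544,0.0,0.0,0.0898,-0.0203,-0.0062,0.138,0.612,0.0,0.0,0.0898,-0.0203,-0.0062,0.138,0.612,0.0]
[0.5996999999999999, -0.0835, 0.2457] 0.3587754879429216
```

Request:
arm_command(series=[-0.6, 0.0118, -0.0027, 0.0043, 0.019, 0.083, 0, -0.6, 0.025, -0.0057, 0.0071, 0.039, 0.171, 0, -0.6, 0.0393, -0.0089, 0.0081, 0.06, 0.265, 0, -0.6, 0.0536, -0.0121, 0.007, 0.081, 0.359, 0, -0.6, 0.0676, -0.0153, 0.0038, 0.102, 0.453, 0, 0.0, 0.0806, -0.0182, -0.0013, 0.123, 0.544, 0, 0.0, 0.0898, -0.0203, -0.0062, 0.138, 0.612, 0, 0.0, 0.0898, -0.0203, -0.0062, 0.138, 0.612, 0])

```text
t: 11.12
eef_pos: [0.6034, -0.0849, 0.2425]
ee_rot: [[0.912, -0.221, -0.345], [-0.207, -0.975, 0.078], [-0.353, -0.0, -0.936]]
force: [-1.0, -0.8, -0.6]
grip_width: 0.503
finger_force: 0.0
```

```bash
python3 - <<'E'
from plan import *
vel(.5123,[-1.6]+[-2.1]*6+[-1.2],[.0]*8)
E
```

```text
phi -0.7710333333333335
[0.0,-0.0124,0.0028,0.0064,-0.021,-0.091,-0.0,0.0,-0.0298,0.0067,0.012,-0.048,-0.211,-0.0,0.0,-0.0479,0.0108,0.0143,-0.075,-0.33,-0.0,0.0,-0.0661,0.0149,0.0131,-0.102,-0.45,-0.0,0.0,-0.0838,0.0189,0.0086,-0.128,-0.569,-0.0,0.0,-0.1004,0.0227,0.0008,-0.155,-0.689,-0.0,0.0,-0.1153,0.026,-0.0099,-0.182,-0.808,-0.0,0.0,-0.123,0.0278,-0.0172,-0.198,-0.876,-0.0]
[0.4766999999999999, -0.055700000000000006, 0.2285] -0.5393224639375903
```

Request:
arm_command(series=[0.0, -0.0124, 0.0028, 0.0064, -0.021, -0.091, 0, 0.0, -0.0298, 0.0067, 0.012, -0.048, -0.211, 0, 0.0, -0.0479, 0.0108, 0.0143, -0.075, -0.33, 0, 0.0, -0.0661, 0.0149, 0.0131, -0.102, -0.45, 0, 0.0, -0.0838, 0.0189, 0.0086, -0.128, -0.569, 0, 0.0, -0.1004, 0.0227, 0.0008, -0.155, -0.689, 0, 0.0, -0.1153, 0.026, -0.0099, -0.182, -0.808, 0, 0.0, -0.123, 0.0278, -0.0172, -0.198, -0.876, 0])

```text
t: 11.78
eef_pos: [0.4727, -0.0553, 0.2302]
ee_rot: [[0.833, -0.22, 0.508], [-0.188, -0.976, -0.113], [0.52, -0.001, -0.854]]
force: [-0.3, -1.0, 0.1]
grip_width: 0.503
finger_force: 0.0
```

```bash
python3 s.py; python3 - <<'E'
from mark import *
a=[find(k,-2.3,-.5) for k in('wrist','top','scene','wrist')]
print((a[3][1]-a[0][1])/.15)
vel(-.771,[0,1.1,1.45,1.45,1.45,1.5,1.6,1.65],[.0]*3+[-.6]*5)
E
```

```text
t 11.7833 tau -0.5472752876838521 phiG -0.7854805690794132 R 0.1271232978307108 lat -0.0005018481137584047 F [-0.3 -1.   0.1] [0.05 0.34 0.01] w 0.5028209925903034 0.0
jv [ 0.13 -0.31  0.92 -0.54 -1.47  0.59]
wrist t 11.7833 theta -1.6662 peak 188.0 med 47.0
top t 11.8333 theta -1.6128 peak 200.0 med 55.0
scene t 11.8833 theta -1.5748 peak 231.0 med 90.0
wrist t 11.9333 theta -1.4527 peak 186.0 med 47.0
1.423779246229624
phi 0.07900000000000001
[0.0,0.0,-0.0,-0.0,-0.0,-0.0,-0.0,0.0,0.007,-0.0016,0.0067,0.014,0.062,0.0,0.0,0.0171,-0.0039,0.0145,0.033,0.145,0.0,-0.6,0.028,-0.0063,0.021,0.051,0.227,0.0,-0.6,0.0397,-0.009,0.0259,0.07,0.31,0.0,-0.6,0.0522,-0.0118,0.0295,0.089,0.395,0.0,-0.6,0.066,-0.0149,0.0313,0.11,0.486,0.0,-0.6,0.0803,-0.0182,0.0312,0.131,0.58,0.0]
[0.5569999999999999, -0.07390000000000001, 0.2597] 0.055287486848206946
```

Request:
arm_command(series=[0.0, 0, 0, 0, 0, 0, 0, 0.0, 0.007, -0.0016, 0.0067, 0.014, 0.062, 0, 0.0, 0.0171, -0.0039, 0.0145, 0.033, 0.145, 0, -0.6, 0.028, -0.0063, 0.021, 0.051, 0.227, 0, -0.6, 0.0397, -0.009, 0.0259, 0.07, 0.31, 0, -0.6, 0.0522, -0.0118, 0.0295, 0.089, 0.395, 0, -0.6, 0.066, -0.0149, 0.0313, 0.11, 0.486, 0, -0.6, 0.0803, -0.0182, 0.0312, 0.131, 0.58, 0])

```text
t: 12.65
eef_pos: [0.5583, -0.0748, 0.2623]
ee_rot: [[0.974, -0.221, -0.058], [-0.22, -0.975, 0.014], [-0.059, -0.001, -0.998]]
force: [-2.8, -0.2, -4.2]
grip_width: 0.347
finger_force: 30.4
```

```bash
python3 s.py;python3 - <<'E'
from plan import *
vel(.079,[1.65,1.65,1.65,1.6,1.2,0,-1.6,-2.1],[-.6]*3+[.0]*5)
E
```

```text
t 12.65 tau 0.05952953265447808 phiG 0.08934793114742258 R 0.12580177708017204 lat -0.0006161113373549551 F [-2.8 -0.2 -4.2] [ 0.11  0.61 -0.05] w 0.34664634166161634 30.41240284452215
jv [-0.07  0.9  -1.21  0.08  1.47 -0.09]
phi 0.41649999999999987
[-0.6,0.0142,-0.0032,-0.0023,0.021,0.094,0.0,-0.6,0.0279,-0.0062,-0.0066,0.042,0.188,0.0,-0.6,0.0409,-0.0092,-0.0129,0.064,0.282,0.0,0.0,0.0525,-0.0118,-0.0208,0.084,0.373,0.0,0.0,0.0604,-0.0136,-0.0277,0.1,0.441,0.0,0.0,0.0604,-0.0136,-0.0277,0.1,0.441,0.0,0.0,0.0497,-0.0112,-0.0187,0.079,0.35,0.0,0.0,0.0339,-0.0076,-0.0092,0.052,0.23,0.0]
[0.5909, -0.0815, 0.2505] 0.29109247669327587
```

Request:
arm_command(series=[-0.6, 0.0142, -0.0032, -0.0023, 0.021, 0.094, 0, -0.6, 0.0279, -0.0062, -0.0066, 0.042, 0.188, 0, -0.6, 0.0409, -0.0092, -0.0129, 0.064, 0.282, 0, 0.0, 0.0525, -0.0118, -0.0208, 0.084, 0.373, 0, 0.0, 0.0604, -0.0136, -0.0277, 0.1, 0.441, 0, 0.0, 0.0604, -0.0136, -0.0277, 0.1, 0.441, 0, 0.0, 0.0497, -0.0112, -0.0187, 0.079, 0.35, 0, 0.0, 0.0339, -0.0076, -0.0092, 0.052, 0.23, 0])

```text
t: 13.32
eef_pos: [0.5945, -0.0829, 0.2462]
ee_rot: [[0.934, -0.221, -0.279], [-0.212, -0.975, 0.063], [-0.286, -0.0, -0.958]]
force: [-1.4, -0.2, 1.8]
grip_width: 0.5
finger_force: 0.0
```

```bash
python3 - <<'E'
from mark import *
find('scene',-.5,.8)
vel(.4165,[-2.1]*5+[-1.2,.0,1.1],[.0]*8)
E
```

```text
scene t 13.3167 theta -0.4526 peak 83.0 med 42.0
phi -0.46683333333333343
[0.0,-0.0172,0.0039,0.0063,-0.027,-0.119,-0.0,0.0,-0.0352,0.0079,0.0093,-0.054,-0.239,-0.0,0.0,-0.0534,0.012,0.0088,-0.081,-0.358,-0.0,0.0,-0.0712,0.0161,0.005,-0.108,-0.478,-0.0,0.0,-0.0881,0.0199,-0.002,-0.135,-0.597,-0.0,0.0,-0.0971,0.0219,-0.0075,-0.15,-0.665,-0.0,0.0,-0.0971,0.0219,-0.0075,-0.15,-0.665,-0.0,0.0,-0.0889,0.0201,-0.0024,-0.136,-0.603,-0.0]
[0.502, -0.0614, 0.2481] -0.3270539368809845
```

Request:
arm_command(series=[0.0, -0.0172, 0.0039, 0.0063, -0.027, -0.119, 0, 0.0, -0.0352, 0.0079, 0.0093, -0.054, -0.239, 0, 0.0, -0.0534, 0.012, 0.0088, -0.081, -0.358, 0, 0.0, -0.0712, 0.0161, 0.005, -0.108, -0.478, 0, 0.0, -0.0881, 0.0199, -0.002, -0.135, -0.597, 0, 0.0, -0.0971, 0.0219, -0.0075, -0.15, -0.665, 0, 0.0, -0.0971, 0.0219, -0.0075, -0.15, -0.665, 0, 0.0, -0.0889, 0.0201, -0.0024, -0.136, -0.603, 0])

```text
t: 14.03
eef_pos: [0.4957, -0.0605, 0.2479]
ee_rot: [[0.926, -0.219, 0.308], [-0.208, -0.976, -0.069], [0.316, -0.0, -0.949]]
force: [0.4, -0.3, -0.0]
grip_width: 0.5
finger_force: 0.0
```

```bash
python3 - <<'E'
from plan import *
vel(-.4668,[1.4,1.4,1.45,1.55,1.6,1.65,1.65,1.65],[.0]+[-.6]*6+[0.])
E
```

```text
phi 0.5623666666666666
[0.0,0.0111,-0.0025,0.0051,0.018,0.08,0.0,-0.6,0.0227,-0.0052,0.0089,0.036,0.16,0.0,-0.6,0.0351,-0.008,0.0112,0.055,0.242,0.0,-0.6,0.0485,-0.011,0.0119,0.075,0.33,0.0,-0.6,0.0624,-0.0141,0.0106,0.095,0.421,0.0,-0.6,0.0763,-0.0173,0.0073,0.116,0.515,0.0,-0.6,0.0897,-0.0203,0.002,0.137,0.609,0.0,0.0,0.1022,-0.0231,-0.0053,0.159,0.703,0.0]
[0.6042, -0.0845, 0.2428] 0.39370254309643504
```

Request:
arm_command(series=[0.0, 0.0111, -0.0025, 0.0051, 0.018, 0.08, 0, -0.6, 0.0227, -0.0052, 0.0089, 0.036, 0.16, 0, -0.6, 0.0351, -0.008, 0.0112, 0.055, 0.242, 0, -0.6, 0.0485, -0.011, 0.0119, 0.075, 0.33, 0, -0.6, 0.0624, -0.0141, 0.0106, 0.095, 0.421, 0, -0.6, 0.0763, -0.0173, 0.0073, 0.116, 0.515, 0, -0.6, 0.0897, -0.0203, 0.002, 0.137, 0.609, 0, 0.0, 0.1022, -0.0231, -0.0053, 0.159, 0.703, 0])

```text
t: 14.7
eef_pos: [0.6066, -0.0855, 0.2462]
ee_rot: [[0.902, -0.221, -0.372], [-0.203, -0.975, 0.085], [-0.382, -0.001, -0.924]]
force: [0.8, 0.0, 0.6]
grip_width: 0.476
finger_force: 0.0
```

```bash
python3 s.py; python3 - <<'E'
from plan import *
vel(.5624,[1.3,.6,-.8,-2,-2.1,-2.1,-2.1,-2.1],[.0]*8)
E
```

```text
t 14.7 tau 0.39160990091056147 phiG 0.5653052235631362 R 0.12726042883579297 lat -0.0004756917193762863 F [0.8 0.  0.6] [-0.06 -0.2  -0.02] w 0.4757433928080113 0.0
jv [-0.04  0.96 -1.14  0.06  1.33 -0.03]
phi -0.21259999999999993
[0.0,0.009,-0.002,-0.007,0.017,0.074,0.0,0.0,0.0129,-0.0029,-0.0105,0.024,0.108,0.0,0.0,0.0077,-0.0017,-0.0058,0.014,0.063,0.0,0.0,-0.0067,0.0015,0.0042,-0.012,-0.051,-0.0,0.0,-0.0234,0.0053,0.0118,-0.039,-0.171,-0.0,0.0,-0.0411,0.0093,0.0161,-0.066,-0.29,-0.0,0.0,-0.0593,0.0134,0.0171,-0.092,-0.41,-0.0,0.0,-0.0774,0.0175,0.0147,-0.119,-0.529,-0.0]
[0.5267999999999999, -0.067, 0.2575] -0.1485168249590919
```

Request:
arm_command(series=[0.0, 0.009, -0.002, -0.007, 0.017, 0.074, 0, 0.0, 0.0129, -0.0029, -0.0105, 0.024, 0.108, 0, 0.0, 0.0077, -0.0017, -0.0058, 0.014, 0.063, 0, 0.0, -0.0067, 0.0015, 0.0042, -0.012, -0.051, 0, 0.0, -0.0234, 0.0053, 0.0118, -0.039, -0.171, 0, 0.0, -0.0411, 0.0093, 0.0161, -0.066, -0.29, 0, 0.0, -0.0593, 0.0134, 0.0171, -0.092, -0.41, 0, 0.0, -0.0774, 0.0175, 0.0147, -0.119, -0.529, 0])

```text
t: 15.37
eef_pos: [0.5287, -0.0677, 0.2623]
ee_rot: [[0.963, -0.22, 0.158], [-0.218, -0.975, -0.034], [0.162, -0.002, -0.987]]
force: [-0.1, -0.3, 0.4]
grip_width: 0.505
finger_force: 0.0
```

```bash
python3 - <<'E'
from mark import *
find('wrist',-3.0,-1.)
vel(-.2126,[-2.1]*3+[-.6,0,0,0,0],[.0]*8)
E
```

```text
wrist t 15.3667 theta -1.6549 peak 53.0 med 12.0
phi -0.7876000000000002
[0.0,-0.0173,0.0039,-0.0058,-0.027,-0.12,-0.0,0.0,-0.0334,0.0075,-0.0147,-0.054,-0.239,-0.0,0.0,-0.0476,0.0107,-0.0265,-0.081,-0.359,-0.0,0.0,-0.0513,0.0115,-0.0303,-0.089,-0.393,-0.0,0.0,-0.0513,0.0115,-0.0303,-0.089,-0.393,-0.0,0.0,-0.0513,0.0115,-0.0303,-0.089,-0.393,-0.0,0.0,-0.0513,0.0115,-0.0303,-0.089,-0.393,-0.0,0.0,-0.0513,0.0115,-0.0303,-0.089,-0.393,-0.0]
[0.4754999999999999, -0.05550000000000001, 0.2272] -0.551468334361003
```

Request:
arm_command(series=[0.0, -0.0173, 0.0039, -0.0058, -0.027, -0.12, 0, 0.0, -0.0334, 0.0075, -0.0147, -0.054, -0.239, 0, 0.0, -0.0476, 0.0107, -0.0265, -0.081, -0.359, 0, 0.0, -0.0513, 0.0115, -0.0303, -0.089, -0.393, 0, 0.0, -0.0513, 0.0115, -0.0303, -0.089, -0.393, 0, 0.0, -0.0513, 0.0115, -0.0303, -0.089, -0.393, 0, 0.0, -0.0513, 0.0115, -0.0303, -0.089, -0.393, 0, 0.0, -0.0513, 0.0115, -0.0303, -0.089, -0.393, 0])

```text
t: 16.08
eef_pos: [0.4787, -0.0564, 0.2303]
ee_rot: [[0.829, -0.22, 0.514], [-0.188, -0.975, -0.115], [0.527, -0.001, -0.85]]
force: [-0.0, -0.0, -0.0]
grip_width: 0.498
finger_force: 0.0
```

```bash
python3 s.py; python3 - <<'E'
from mark import *
a=[find('wrist',-2.6,-.5) for k in range(2)]
a=np.array([x[:2] for x in a]);m=np.polyfit(a[:,0]-a[-1,0],a[:,1],1);print(m,ctrl.get_state()['t'])
vel(-.7876,[.7,1.3,1.3,1.3,1.3,1.3,1.25,1.15],[.0]*3+[-.6]*5)
E
```

```text
t 16.0833 tau -0.5550308208054597 phiG -0.7513431999461709 R 0.1229638297851171 lat -0.00023320579265477884 F [-0. -0. -0.] [0.06 0.27 0.05] w 0.4979005566933201 0.0
jv [ 0.    0.    0.02 -0.   -0.    0.  ]
wrist t 16.0833 theta -1.7738 peak 189.0 med 48.0
wrist t 16.1333 theta -1.7104 peak 189.0 med 48.0
[ 1.26870681 -1.71041095] 16.1833
phi 0.012400000000000064
[0.0,0.0043,-0.0009,0.0044,0.009,0.04,0.0,0.0,0.0129,-0.0029,0.012,0.026,0.114,0.0,0.0,0.0223,-0.005,0.0185,0.042,0.188,0.0,-0.6,0.0324,-0.0073,0.0238,0.059,0.262,0.0,-0.6,0.0429,-0.0096,0.0279,0.076,0.336,0.0,-0.6,0.0539,-0.0121,0.0308,0.093,0.41,0.0,-0.6,0.0646,-0.0145,0.0324,0.109,0.481,0.0,-0.6,0.0746,-0.0168,0.0328,0.123,0.546,0.0]
[0.5500999999999999, -0.0723, 0.26] 0.00821456127128073
```

```bash
python3 s.py; python3 - <<'E'
from mark import *
a=[find(k,-2.6,-.5)[:2] for k in('wrist','wrist')]
json.dump([[.4787,-.0564,.2303],-.555],open('cmd.json','w'))
A=np.array([(16.0833,-1.7738),(16.1333,-1.7104)]+a);print(np.polyfit(A[:,0]-A[-1,0],A[:,1],1),ctrl.get_state()['t'])
vel(-.7513,[.2,1.0,1.25,1.25,1.25,1.25,1.25,1.25],[.0]*3+[-.6]*5)
E
```

```text
t 16.1833 tau -0.5529777455636401 phiG -0.7635755361067392 R 0.12282423619348044 lat -0.0003624861767917986 F [0.6 0.1 0. ] [ 0.07  0.24 -0.01] w 0.5016134107348572 0.0
jv [ 0.   -0.    0.02 -0.   -0.    0.  ]
wrist t 16.1833 theta -1.6463 peak 189.0 med 48.0
wrist t 16.2333 theta -1.5833 peak 189.0 med 49.0
[ 1.27137637 -1.58309359] 16.2833
phi -0.026299999999999837
[0.0,0.0007,0.0001,0.001,0.009,0.04,0.0,0.0,0.0072,-0.0014,0.0069,0.022,0.097,0.0,0.0,0.0161,-0.0034,0.0134,0.038,0.168,0.0,-0.6,0.0255,-0.0055,0.0189,0.054,0.239,0.0,-0.6,0.0355,-0.0078,0.0234,0.07,0.31,0.0,-0.6,0.0459,-0.0101,0.0266,0.086,0.381,0.0,-0.6,0.0565,-0.0125,0.0288,0.102,0.452,0.0,-0.6,0.0674,-0.015,0.0297,0.118,0.523,0.0]
[0.5461, -0.07139999999999999, 0.26] -0.018853567156179363
```

```bash
python3 - <<'E'
from mark import *
json.dump([[.4787,-.0564,.2303],-.555],open('cmd.json','w'))
vel(-.7513,[.2,1.0]+[1.2]*6,[.0]*3+[-.6]*5)
E
```

```text
phi -0.0513
[0.0,0.0007,0.0001,0.001,0.009,0.04,0.0,0.0,0.0072,-0.0014,0.0069,0.022,0.097,0.0,0.0,0.0157,-0.0033,0.0132,0.037,0.165,0.0,-0.6,0.0247,-0.0054,0.0185,0.053,0.233,0.0,-0.6,0.0343,-0.0075,0.0229,0.068,0.302,0.0,-0.6,0.0442,-0.0098,0.0262,0.083,0.37,0.0,-0.6,0.0544,-0.0121,0.0284,0.099,0.438,0.0,-0.6,0.0648,-0.0144,0.0296,0.114,0.506,0.0]
[0.5435, -0.0708, 0.2599] -0.036317094732936206
```

Request:
arm_command(series=[0.0, 0.0007, 0.0001, 0.001, 0.009, 0.04, 0, 0.0, 0.0072, -0.0014, 0.0069, 0.022, 0.097, 0, 0.0, 0.0157, -0.0033, 0.0132, 0.037, 0.165, 0, -0.6, 0.0247, -0.0054, 0.0185, 0.053, 0.233, 0, -0.6, 0.0343, -0.0075, 0.0229, 0.068, 0.302, 0, -0.6, 0.0442, -0.0098, 0.0262, 0.083, 0.37, 0, -0.6, 0.0544, -0.0121, 0.0284, 0.099, 0.438, 0, -0.6, 0.0648, -0.0144, 0.0296, 0.114, 0.506, 0])

```text
t: 16.95
eef_pos: [0.5404, -0.0707, 0.2593]
ee_rot: [[0.975, -0.22, 0.028], [-0.22, -0.975, -0.006], [0.029, -0.0, -1.0]]
force: [-2.1, -0.8, 5.3]
grip_width: 0.347
finger_force: 30.2
```

```bash
python3 s.py; python3 - <<'E'
from plan import *
th=-1.5833;v=1.262;t=16.2333
while t<16.60: th+=v*.001;v-=(.12+.07*v)*.001;t+=.001
print(th,v)
vel(-.0513,[1.18,1.15,1.08,1.0,.9,.8,.7,.6],[-.6]*8)
E
```

```text
t 16.95 tau -0.029062615490674935 phiG -0.07436293367501529 R 0.12265476353886996 lat -0.0005580925191549886 F [-2.1 -0.8  5.3] [-0.02  0.8  -0.14] w 0.34738019265656905 30.198779639031272
jv [-0.05  0.62 -0.88  0.06  1.09 -0.08]
-1.1340199100496535 1.1865103937034753
phi 0.5662
[-0.6,0.0102,-0.0023,-0.0,0.015,0.068,0.0,-0.6,0.0201,-0.0046,-0.001,0.03,0.133,0.0,-0.6,0.0293,-0.0066,-0.0029,0.044,0.194,0.0,-0.6,0.0377,-0.0085,-0.0054,0.057,0.251,0.0,-0.6,0.045,-0.0102,-0.0083,0.068,0.303,0.0,-0.6,0.0513,-0.0116,-0.0114,0.079,0.348,0.0,-0.6,0.0566,-0.0128,-0.0144,0.088,0.388,0.0,-0.6,0.061,-0.0138,-0.0173,0.095,0.422,0.0]
[0.6045, -0.08460000000000001, 0.2426] 0.39624381266914405
```

Request:
arm_command(series=[-0.6, 0.0102, -0.0023, 0.0, 0.015, 0.068, 0, -0.6, 0.0201, -0.0046, -0.001, 0.03, 0.133, 0, -0.6, 0.0293, -0.0066, -0.0029, 0.044, 0.194, 0, -0.6, 0.0377, -0.0085, -0.0054, 0.057, 0.251, 0, -0.6, 0.045, -0.0102, -0.0083, 0.068, 0.303, 0, -0.6, 0.0513, -0.0116, -0.0114, 0.079, 0.348, 0, -0.6, 0.0566, -0.0128, -0.0144, 0.088, 0.388, 0, -0.6, 0.061, -0.0138, -0.0173, 0.095, 0.422, 0])

```text
t: 17.62
eef_pos: [0.6035, -0.0851, 0.2419]
ee_rot: [[0.899, -0.221, -0.377], [-0.204, -0.975, 0.085], [-0.387, 0.0, -0.922]]
force: [3.9, -0.8, 11.6]
grip_width: 0.345
finger_force: 31.0
```

```bash
python3 s.py; python3 - <<'E'
from plan import *
vel(.5662,[.45,.3,.2,.11,.06,.0,0,0],[-.6]*7+[.0])
E
```

```text
t 17.6167 tau 0.39704101515561174 phiG 0.5634787532445988 R 0.12194350142846745 lat -0.0006959880532709534 F [ 3.9 -0.8 11.6] [-0.03  0.3   0.03] w 0.34450233326301444 31.0046043258626
jv [-0.01  0.33 -0.39  0.01  0.48 -0.  ]
phi 0.6595333333333334
[-0.6,0.0032,-0.0007,-0.0023,0.006,0.026,0.0,-0.6,0.0053,-0.0012,-0.0039,0.01,0.043,0.0,-0.6,0.0067,-0.0015,-0.005,0.012,0.054,0.0,-0.6,0.0074,-0.0016,-0.0056,0.014,0.06,0.0,-0.6,0.0078,-0.0017,-0.006,0.014,0.064,0.0,-0.6,0.0078,-0.0017,-0.006,0.014,0.064,0.0,-0.6,0.0078,-0.0017,-0.006,0.014,0.064,0.0,0.0,0.0078,-0.0017,-0.006,0.014,0.064,0.0]
[0.6123000000000001, -0.0863, 0.2366] 0.4617557248614081
```

Request:
arm_command(series=[-0.6, 0.0032, -0.0007, -0.0023, 0.006, 0.026, 0, -0.6, 0.0053, -0.0012, -0.0039, 0.01, 0.043, 0, -0.6, 0.0067, -0.0015, -0.005, 0.012, 0.054, 0, -0.6, 0.0074, -0.0016, -0.0056, 0.014, 0.06, 0, -0.6, 0.0078, -0.0017, -0.006, 0.014, 0.064, 0, -0.6, 0.0078, -0.0017, -0.006, 0.014, 0.064, 0, -0.6, 0.0078, -0.0017, -0.006, 0.014, 0.064, 0, -0.6, 0.0078, -0.0017, -0.006, 0.014, 0.064, 0])

```text
t: 18.28
eef_pos: [0.611, -0.0868, 0.236]
ee_rot: [[0.874, -0.221, -0.433], [-0.198, -0.975, 0.097], [-0.444, 0.001, -0.896]]
force: [4.6, -2.5, 9.2]
grip_width: 0.343
finger_force: 30.8
```

```bash
python3 s.py; python3 - <<'E'
from mark import *
t,th,s=find('scene',-.5,.5)
cv2.imwrite('pics/f.png',cv2.resize(s['image'][170:270,300:400,::-1],(600,600),interpolation=cv2.INTER_CUBIC))
for o in(-.03,0,.03):print(proj(s,mk(o,-.015)),proj(s,mk(o,.015)))
print(proj(s,C+.148*X))
E
```

```text
t 18.2833 tau 0.45965597495468363 phiG 0.6543416865427082 R 0.12177083286826262 lat -0.0007282882906810076 F [ 4.6 -2.5  9.2] [-0.07  0.05  0.01] w 0.34314492557775916 30.849496428854764
jv [ 0. -0.  0.  0.  0. -0.]
scene t 18.2833 theta -0.0595 peak 159.0 med 62.0
(np.float64(334.76987523254434), np.float64(217.73395771462526)) (np.float64(352.43646363235865), np.float64(216.65737957727225))
(np.float64(334.65556897263673), np.float64(219.4431992566321)) (np.float64(352.23960131998206), np.float64(218.36546982054372))
(np.float64(334.5328051960653), np.float64(221.08111631576574)) (np.float64(352.0325806432145), np.float64(220.00265843005155))
(np.float64(344.1584524969498), np.float64(222.43640192696745))
```

View pics/f.png

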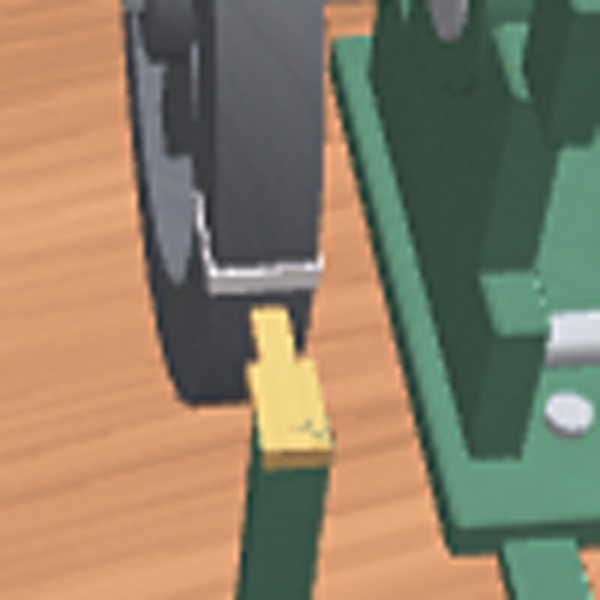

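```bash
python3 - <<'E'
from mark import *
import pickle
t,th,s=find('wrist',-.7,.5);pickle.dump(s,open('wf.pkl','wb'))
print(pw(s,mk(0,0)),pw(s,mk(-.06,0)),pw(s,C+.148*X))
u,v=pw(s,mk(0,0))[0].astype(int);I=s['image'][max(0,v-50):v+50,u-50:u+50,::-1];print(u,v,I.shape)
J=cv2.resize(I,(600,int(6*I.shape[0])),interpolation=cv2.INTER_CUBIC)
cv2.imwrite('pics/g.png',J[:600])
s2=pickle.load(open('scene.pkl','rb'))
t,th,s=find('top',-.7,.4);print(proj(s,mk(0,0)),proj(s,C+.148*X))
E
```

```text
wrist t 18.3333 theta -0.049 peak 152.0 med 39.0
[[318.75126125  63.02192623]] [[318.73366047  67.87049722]] [[318.69993322  49.75509027]]
318 63 (100, 100, 3)
top t 18.3833 theta -0.6565 peak 80.0 med 75.0
(np.float64(303.50928724807744), np.float64(134.99774919831125)) (np.float64(304.31657533260756), np.float64(131.2185838934185))
```

View pics/g.png

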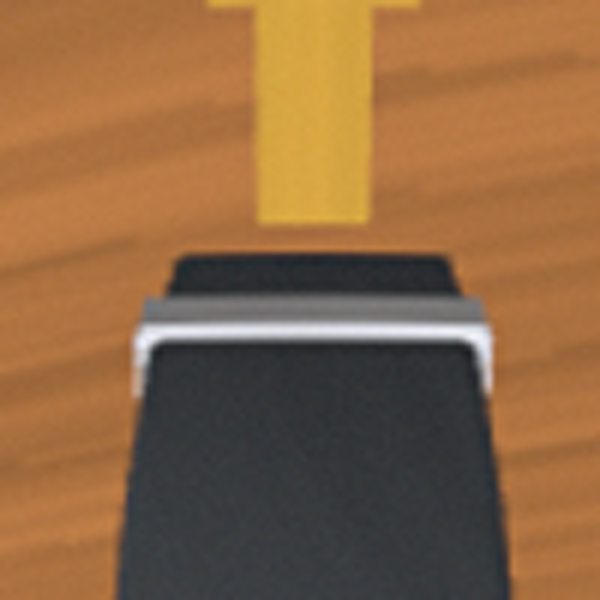

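Request:
arm_command(series=[-0.6, 0.0003, -0.0001, -0.0002, 0, 0.002, 0, -0.6, 0.0006, -0.0001, -0.0005, 0.001, 0.004, 0, -0.6, 0.001, -0.0002, -0.0008, 0.001, 0.007, 0, -0.6, 0.0014, -0.0003, -0.0011, 0.002, 0.01, 0, -0.6, 0.0017, -0.0004, -0.0013, 0.003, 0.012, 0, -0.6, 0.0019, -0.0004, -0.0015, 0.003, 0.014, 0, -0.6, 0.0019, -0.0004, -0.0015, 0.003, 0.014, 0, -0.6, 0.0019, -0.0004, -0.0015, 0.003, 0.014, 0])

```text
t: 19.1
eef_pos: [0.6124, -0.0871, 0.2348]
ee_rot: [[0.867, -0.221, -0.446], [-0.197, -0.975, 0.1], [-0.458, 0.001, -0.889]]
force: [3.6, -1.5, 9.9]
grip_width: 0.35
finger_force: 30.9
```

Request:
arm_command(series=[0.3, 0, 0, 0, 0, 0, 0, 0.3, 0, 0, 0, 0, 0, 0, 0.3, 0, 0, 0, 0, 0, 0, 0.3, 0, 0, 0, 0, 0, 0, 0.3, 0, 0, 0, 0, 0, 0, 0.3, 0.004, -0.001, 0.008, 0, 0, 0, 0.3, 0.01, -0.002, 0.02, 0, 0, 0, 0.3, 0.018, -0.004, 0.036, 0, 0, 0])

```text
t: 19.77
eef_pos: [0.6286, -0.09, 0.2682]
ee_rot: [[0.864, -0.22, -0.453], [-0.195, -0.975, 0.102], [-0.464, 0.0, -0.886]]
force: [0.8, -0.9, -0.3]
grip_width: 0.644
finger_force: 0.0
```

```bash
python3 s.py; python3 - <<'E'
from mark import *
t,th,s=find('scene',-.5,.5)
t,th,s=find('wrist',-.7,.5);u,v=pw(s,mk(0,0))[0];print(u,v)
E
```

```text
t 19.7667 tau 0.48278333091848585 phiG 0.6234591940787865 R 0.15839339812405573 lat 5.646140495729063e-05 F [ 0.8 -0.9 -0.3] [-0.09 -0.21  0.01] w 0.6436591832749635 0.0
jv [-0.01  0.14 -0.75  0.    0.6   0.01]
scene t 19.7667 theta -0.0388 peak 156.0 med 65.0
wrist t 19.8167 theta -0.0291 peak 145.0 med 39.0
320.0795659999743 73.60531835099039
```

Request:
arm_command(series=[0.3, 0.008, -0.002, 0.016, 0, 0, 0, 0.3, 0.016, -0.004, 0.032, 0, 0, 0, 0.3, 0.02, -0.005, 0.055, 0, 0, 0, 0.3, 0.02, -0.005, 0.08, 0, 0, 0, 0.3, 0.02, -0.005, 0.1, 0, 0, 0, 0.3, 0.02, -0.005, 0.11, 0, 0, 0, 0.3, 0.02, -0.005, 0.11, 0, 0, 0, 0.3, 0.02, -0.005, 0.11, 0, 0, 0])

```text
t: 20.53
eef_pos: [0.6491, -0.0952, 0.378]
ee_rot: [[0.865, -0.22, -0.45], [-0.195, -0.975, 0.101], [-0.462, 0.0, -0.887]]
force: [0.2, -0.6, -0.3]
grip_width: 0.651
finger_force: 0.0
```

```bash
python3 - <<'E'
from mark import *
t,th,s=find('scene',-.5,.5)
print(ctrl.finish_job())
E
```

```text
scene t 20.5333 theta -0.0387 peak 151.0 med 63.0
the job is handed in; nothing more can be done
None
```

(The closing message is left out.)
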